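# Set the ratchet to tighten and clamp the lens mount

## Robot

A 6-joint arm with a two-finger parallel gripper is mounted at the origin on the work surface. World frame = base frame: x ahead of the robot, y to its left, z up, the work surface at z = 0. Lengths are in m, angles in degrees, forces in N, time in s.
With the tool pointing down it reaches from about 0.4 to 0.825 m from the base axis. Payload 7 kg.
Tool frame: the origin (TCP) lies midway between the tips of the shut fingers; the grasp point (between the pads) lies 19 mm behind it (r.hold_point_z is the distance from the TCP to the grasp point, in m); x points along the fingers, y is the direction in which the jaws open and shut, and the axes are right-handed (so a half turn about x gives the same grasp; the last joint's range is limited). The gripper opens to 88 mm and grips with 3 to 60 N. Pads are 19 mm wide; open, the fingers measure 130 mm over their backs; the gripper's body (78 mm by 193 mm) begins 47 mm behind the grasp point.
Start: joints at [91.221, 20.546, 0.682, 0, -70.136, -16.507], TCP at [0.178, 0.651, 0.227] pointing down, gripper open.
Joint ranges: [-176.03, 176.03], [-82.01, 121.73], [-58.28, 71.71], [-173.87, 95.51], [-174.79, -0.11], [-173.66, 173.66]. Speed limits (degrees/s): [136.94, 136.94, 172.46, 180, 180, 180].

## Interface

Orientations are given as [roll, pitch, yaw] about the fixed x, y, z axes, in that order (R = Rz(yaw) Ry(pitch) Rx(roll)).
In Python, from plant import r, viewer, order gives the robot as it stands. The module is installed in compiled form; this text tells all that it offers.
- The arm moves only by the shell command python3 -m creep 'ROWS' [FORCE]. ROWS is JSON, a list of rows, each an object of numbers: "ax", "ay", "az": the turn, a rotation vector about the tool's x, y, z in degrees; "tx", "ty", "tz": the shift along the tool's x, y, z in m; "fingers": the finger opening in m, from 0 to 0.0876. A call has 1 to 5 rows; each row is the pose to reach, as a shift and turn from the pose commanded when the call began, along the tool's axes at that moment; what a row does not reach only later rows make up. A row lasts 1/10 s, in which the tool goes at most 50 mm and 8.59 degrees, less where a joint would pass 70% of its speed; a pose out of reach is approached as far as the arm can. A call with a gripper value outside its range is refused whole. The fingers move at their own pace and stop on an object; FORCE is the grip in N (left out, the last holds). Time passes only in rows, so rows that repeat a pose let the fingers close. It gives the time, the measured TCP pose, the force and the opening at its end, in the units of the state.
- r.get_state(): the state, without advancing time (a new reading comes with each control period).
- viewer.capture(name): name is "scene" or "top" or "wrist"; returns a dict with "pixels" (480x640x3 uint8, blue, green, red), "depth" (480x640 float32, m along the optical axis (not along the pixel's ray), 0 where there is no reading), "fx", "fy", "cx", "cy" (pixels), "rvec" (rotation vector, rad) and "tvec" (3), from world to camera coordinates, as OpenCV has them; the wrist camera has in their place "T_tool_cam" (4x4, takes a point from camera to tool coordinates, whose origin is the TCP and whose axes are the tool frame's). Camera axes: x right, y down, z forward; pixel columns grow to the right and rows downward; lengths in m; the calibration is good to about 2 mm. A picture is of the moment at which its call begins: read the wrist's pose just before it.
- order.close_job(): hands the job in, once; it reports no verdict.
The state is a dict: "time_s": time; "joints": joint angles; "qd": joint speeds; "joint_torque": joint torques, N m; "tcp_pos": TCP position; "eef_rot": TCP orientation; "contact_force": force on the tool from outside, world axes, zero at the start; "moment": the same for the moment, N m; "gripper_width": finger opening in m.
Only numpy, scipy, OpenCV 4.12 (cv2) and the standard library are available. Lean on these libraries where they do the work, as an engineer would, in place of code of your own. Each camera call takes 0.05 s, during which the arm holds its last target.

## Task

The ratchet wrench on the strap clamp's nut is still set to undo: flip the little lever on its head over to tighten, then work the handle to and fro until the nut is fully tight and the strap holds the lens mount down firmly. Leave the lever set to tighten, and do not shift the mount or disturb the tray, the loupe, the spanner and the spare nut lying about.

Things in the scene. Friction and masses are not known exactly. Their poses are not given: they have to be found in the camera images.
- plate: Fixed cast-iron clamping plate with T-slots, 260 x 230 x 22 mm, top 22 mm above the bench; its origin lies on the bench under the clamp nut, its x axis along the middle of the wrench's swing. A stepped heel block stands on it on the clockwise side of the swing, highest 102 mm above the bench, within 115 mm of the nut axis.
- nut_axis (a point): Point on the vertical axis of the clamp nut, 78 mm above the bench (half the height of the wrench head), in the plate's frame. Right-hand thread: clockwise seen from above tightens. The wrench sits on the nut, turns about this axis and stays on. How far the nut must turn to be tight differs: 2.2 to 4.2 rad, so several strokes.
- handle_grip (a point): Point in the middle of the wrench's flat steel handle, 160 mm from the nut axis, 78 mm above the bench. The handle is 20 mm wide, 11 mm thick (top at 83.5 mm), ends 225 mm from the nut axis, and has 50 mm of open space under it. The x axis points outwards along the handle.
- wrench (a joint): Swing of the wrench, rad, anticlockwise from above positive, 0 along the plate's x axis; it can go from -0.68 (beside the heel block) to 0.68 (beside the barrel). 2 to 6 N at handle_grip swing it. 20 teeth: up to 0.33 rad of a stroke is lost before it bites. Once the nut is tight the clockwise stroke comes up hard short of the end of the swing: past 10 N within some 15 mm of handle travel.
- lever_tab (a point): Middle of the direction lever's upright thumb tab: 11 mm along the handle, 9 mm wide, from 85 to 102 mm above the bench, this point 97 mm. It stands some 62 mm from the nut axis over the neck (34 mm wide, top 84.5 mm), about 11 mm to one side of the handle's middle line. It turns about a pin 30 mm from the nut axis, 33.5 mm from the tab.
- pawl (a joint): Direction lever: near 0 rad it leans to the anticlockwise side of the handle (from above) and the wrench drives the nut anticlockwise (undo); near 0.68 to the clockwise side, and it drives clockwise (tighten). Over centre at 0.34; a spring throws it the rest. 2 to 5 N sideways on the tab flip it, some 22 mm across. It wavers by up to 0.2 as teeth click past.
- strap: Black steel strap clamp, 118 x 36 x 16 mm, under the nut; origin in the middle of its underside on the nut axis, x axis towards the heel. Its toe lies over the mount's foot with a gap of up to 0.9 mm at the start; the nut lowers it 2 mm a turn and presses it on the foot.
- mount: Cast-aluminium condenser lens mount standing loose on the plate: a foot 120 x 88 x 25 mm with an upright barrel, diameter 56 mm, top 111 mm above the bench. Origin on the barrel's axis at the underside of the foot (22 mm above the bench), 85 mm from the nut axis.
- spare_nut: Spare flanged hexagon nut, 37 mm across, 22 mm high, lying on the plate; origin at its underside. Bystander.
- tray: Small shallow blue-green tray, 100 x 75 x 24 mm, on the bench; origin at its underside. Bystander.
- loupe: Grey eye loupe, diameter 42 mm, 46 mm high, standing on the bench; origin at its underside. Bystander.
- spanner: Open-ended spanner, 170 mm long, lying on the bench; origin at its underside. Bystander.
There are look-alikes about, which are no part of the job. Of the things like the mount, leave any that is brown, green or purple; of the rest the larger one is meant.

How it is judged (in metres and radians):
On the way, in this order (a step that is already met when the one before it is completed fails the run):
1. the ratchet's direction lever is over on the tighten side (value of joint pawl above 0.4 rad), for 0.2 s.
2. the nut is tight: the strap presses firmly on the mount (contact force between strap and mount above 100 N), for 0.2 s.
At the end, for the whole second after the job is handed in: The direction lever is on the tighten side (pawl above 0.4 rad) and the strap presses on the mount with more than 100 N, which it does only when the nut is within about 0.3 rad of its tight stop, where it presses with some 120 N; the mount is at rest within 6 mm of where it stood (value of joint pawl above 0.4 rad and contact force between strap and mount above 100 N and distance of mount from where it was at the start of the episode below 0.006 m and linear speed of mount below 0.01 m/s); the robot touches nothing.
It fails at once if the mount is knocked out of place (over 6 mm) (distance of mount from where it was at the start of the episode above 0.006 m).
It fails at once if a bystander is disturbed (moved over 15 mm) (distance of any of tray, loupe, spanner, spare_nut from where it was at the start of the episode above 0.015 m).
It also fails if it takes over 72 s, if anything falls off the work surface, if the arm or the gripper's body presses on something with over 40 N, if the wrist force passes 120 N, or if a joint passes its speed limit or range.

## Working session

There is one attempt and no reset: what is moved stays moved. The work goes in short steps, Python scripts to look and compute and a shell command to move; the robot and the scene stay as the last step left them, time stands still between calls to the robot, and variables do not carry over. Pictures are saved under pics/ and viewed, and the job is handed in when it is done.

```bash
mkdir -p pics
cat > h.py <<'E'
import numpy as np, cv2
from plant import r, viewer, order
def cap(n,f=None):
    s=r.get_state(); c=viewer.capture(n)
    if f: cv2.imwrite('pics/'+f,c['pixels'])
    if 'rvec' in c and c.get('rvec') is not None:
        R=cv2.Rodrigues(np.array(c['rvec'],float))[0]; t=np.array(c['tvec'],float).ravel()
        c['R']=R.T; c['o']=-R.T@t
    else:
        from scipy.spatial.transform import Rotation as Ro
        T=np.array(c['T_tool_cam']); Rt=Ro.from_euler('xyz',s['eef_rot'],degrees=True).as_matrix()
        c['R']=Rt@T[:3,:3]; c['o']=Rt@T[:3,3]+np.array(s['tcp_pos'])
    return c
def onz(c,u,v,z):
    d=c['R']@np.array([(u-c['cx'])/c['fx'],(v-c['cy'])/c['fy'],1]); o=c['o']
    return o+d*(z-o[2])/d[2]
def pt(c,u,v):
    D=c['depth'][int(v),int(u)]
    return c['o']+c['R']@(D*np.array([(u-c['cx'])/c['fx'],(v-c['cy'])/c['fy'],1]))
E
python3 - <<'E'
from h import *
s=r.get_state(); print(s)
for n in ['scene','top','wrist']:
    c=cap(n,n+'0.png'); print(n,c['o'],c['R'][:,2],c['fx'])
E
```

```text
{'time_s': 0.0, 'joints': array([ 9.12205718e+01,  2.05903973e+01,  6.33770707e-01, -2.23799994e-02,
       -7.01344948e+01, -1.65069276e+01]), 'qd': array([-0.10926224, -0.06341076,  0.0102249 , -0.01371463, -0.00475362,
        0.08094706]), 'joint_torque': array([ 1.02587685e-03, -5.82712555e+01,  2.93052328e+01,  6.99737236e+00,
        6.85914667e-03, -1.48736490e-04]), 'tcp_pos': array([0.17784184, 0.65064408, 0.22562726]), 'eef_rot': array([  93.50766942,   89.90648056, -101.78630822]), 'contact_force': array([-0.66639182,  1.20442288,  0.40540156]), 'moment': array([0.04966938, 0.03289255, 0.03007329]), 'gripper_width': 0.08768213081925544}
scene [ 1.18878258 -0.79238533  0.72021249] [-0.54199464  0.6453491  -0.5382995 ] 544.2947831142128
top [ 0.32019967 -0.01517314  1.18309228] [ 0.23250705 -0.02056864 -0.97237719] 475.0899326559693
wrist [0.25812728 0.62753248 0.38329972] [-0.29630695  0.07950322 -0.95177803] 351.18307064112474
```

View pics/scene0.png

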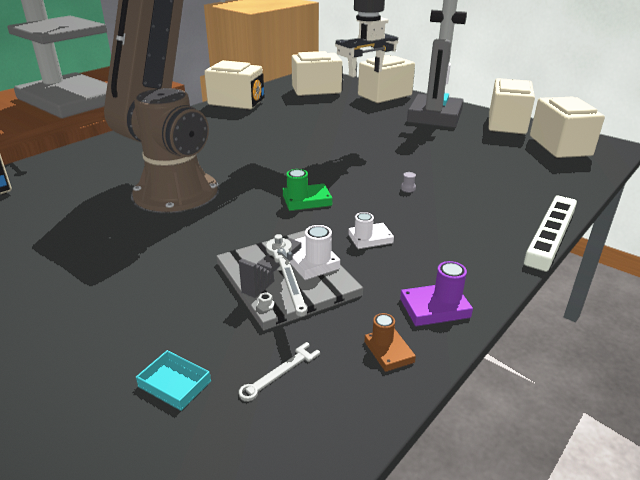

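View pics/top0.png

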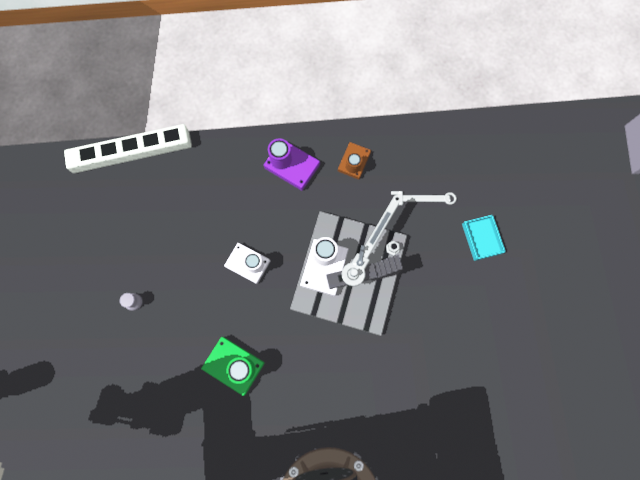

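View pics/wrist0.png

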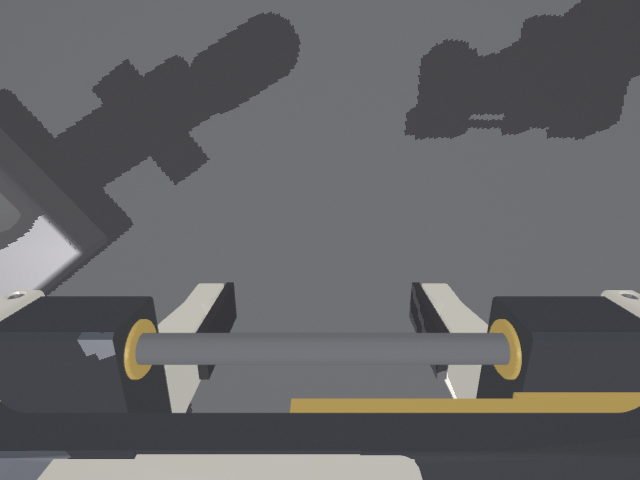

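Things like the mount: the white one on the plate at top (325,250), a small white one at (248,262), green (235,365), purple (290,165) and brown (354,160). The one meant is the larger white one, under the strap on the plate. I'll enlarge the crop to confirm it.

Run:
```python
from h import *
c=cap('top'); p=c['pixels'][180:340,280:470]; cv2.imwrite('pics/topc.png',cv2.resize(p,None,fx=4,fy=3.7 if 0 else 3.75,interpolation=cv2.INTER_CUBIC))
d=cap('scene'); q=d['pixels'][215:335,205:365]; cv2.imwrite('pics/scc.png',cv2.resize(q,None,fx=5,fy=5,interpolation=cv2.INTER_CUBIC))
```

```text
(no output)
```

View pics/topc.png

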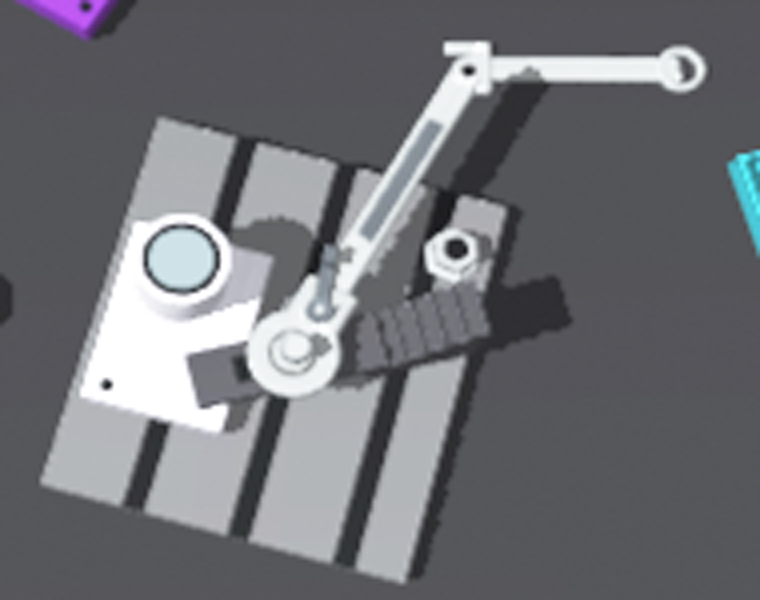

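View pics/scc.png

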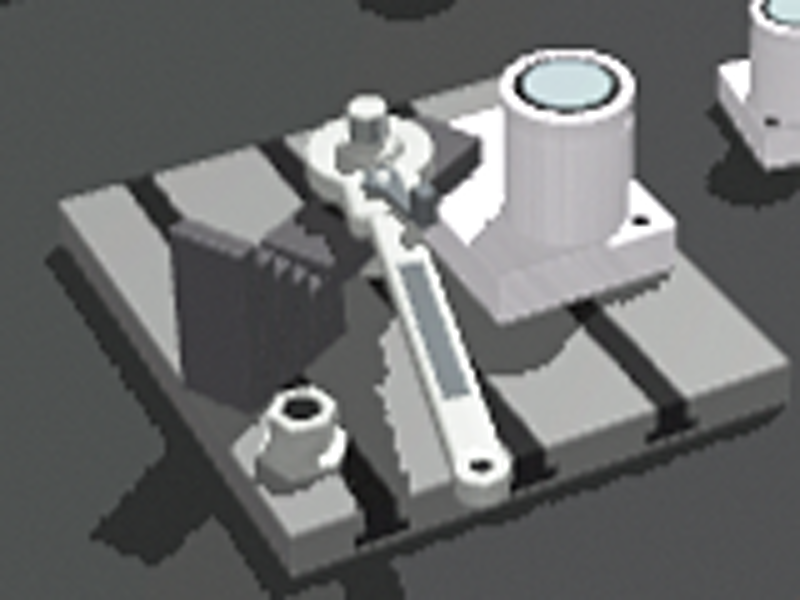

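Run:
```python
from h import *
c=cap('top'); d=cap('scene')
X=lambda a,b:(280+(a+.5)/4-.5,180+(b+.5)/3.75-.5)
Y=lambda a,b:(205+a/5,215+b/5)
for n,a,b,z in [('head',294,354,.089),('hole',468,70,.0835),('tab',330,252,.102),('stem',292,345,.105),('strip top',436,124,.0835),('strip bot',368,238,.0835),('barrel',183,260,.111),('nut',456,250,.044)]:
    u,v=X(a,b); print(n,u,v,onz(c,u,v,z).round(4),pt(c,round(u),round(v)).round(4))
print('scene')
for n,a,b,z in [('head',368,165,.088),('hole',483,466,.0835),('tab',425,190,.102),('barrel',568,82,.111),('nut',302,408,.044)]:
    u,v=Y(a,b); print(n,u,v,onz(d,u,v,z).round(4),pt(d,round(u),round(v)).round(4))
```

```text
head 353.125 274.0333333333333 [ 0.5016 -0.0998  0.089 ] [ 0.4995 -0.0985  0.1022]
hole 396.625 198.3 [ 0.6789 -0.2249  0.0835] [ 0.6791 -0.2257  0.085 ]
tab 362.125 246.83333333333331 [ 0.5616 -0.1264  0.102 ] [ 0.5618 -0.1263  0.099 ]
stem 352.625 271.6333333333333 [ 0.5046 -0.098   0.105 ] [ 0.5038 -0.0989  0.1039]
strip top 388.625 212.7 [ 0.6442 -0.2011  0.0835] [ 0.6441 -0.2023  0.0812]
strip bot 371.625 243.1 [ 0.5728 -0.1518  0.0835] [ 0.5741 -0.1533  0.0782]
barrel 325.375 248.96666666666667 [ 0.562  -0.0402  0.111 ] [ 0.5618 -0.0393  0.1119]
nut 393.625 246.3 [ 0.569  -0.2097  0.044 ] [ 0.5691 -0.2103  0.0466]
scene
head 278.6 248.0 [ 0.5175 -0.116   0.088 ] [ 0.5218 -0.1192  0.0915]
hole 301.6 308.2 [ 0.6796 -0.227   0.0835] [ 0.6793 -0.2256  0.0829]
tab 290.0 253.0 [ 0.5624 -0.1293  0.102 ] [ 0.5609 -0.1277  0.1005]
barrel 318.6 231.4 [ 0.5627 -0.0396  0.111 ] [ 0.5644 -0.0405  0.1131]
nut 265.4 296.6 [ 0.5702 -0.2116  0.044 ] [ 0.5719 -0.2143  0.0455]
```

```bash
cat >> h.py <<'E'
from scipy.spatial.transform import Rotation as Ro
def RT():
    s=r.get_state(); return Ro.from_euler('xyz',s['eef_rot'],degrees=True).as_matrix(), np.array(s['tcp_pos'])
def rel(x,y,z,yb):
    """shift in tool axes to world xyz; ax turn so that tool y bearing = yb deg (mod 180)"""
    R,p=RT(); d=R.T@(np.array([x,y,z])-p)
    b=np.degrees(np.arctan2(R[1,1],R[0,1])); 
    t=(b-yb+90)%180-90
    print('shift',d.round(4),'ybear',b.round(2),'ax turn',round(t,2),'tilt',R[:,0].round(4))
E
python3 - <<'E'
from h import *
c=cap('top')
X=lambda a,b:(280+(a+.5)/4-.5,180+(b+.5)/3.75-.5)
P=[onz(c,*X(*q),.022) for q in [(158,118),(515,208),(408,583),(40,485)]]
for i in range(4):
    e=P[(i+1)%4]-P[i]; print(P[i].round(3),np.linalg.norm(e).round(3),np.degrees(np.arctan2(e[1],e[0])).round(1))
rel(.56,-.125,.2,55)
E
```

```text
[ 0.682 -0.035  0.022] 0.234 -110.8
[ 0.599 -0.254  0.022] 0.259 158.2
[ 0.359 -0.158  0.022] 0.231 69.2
[0.441 0.058 0.022] 0.259 -21.0
shift [ 0.0266  0.6479 -0.5731] ybear -105.29 ax turn 19.71 tilt [-0.e+00 -2.e-04 -1.e+00]
```

```bash
python3 -m creep '[{"ty":0.035,"tz":-0.031,"ax":4},{"ty":0.07,"tz":-0.062,"ax":8},{"ty":0.105,"tz":-0.093,"ax":12},{"ty":0.14,"tz":-0.124,"ax":16},{"ty":0.175,"tz":-0.155,"ax":19.7}]'
python3 - <<'E'
from h import *
rel(.56,-.125,.2,55); print(r.get_state()['joints'])
E
```

```text
shift [ 0.0266  0.6479 -0.5731] ybear -105.29 ax turn 19.71 tilt [-0.e+00 -2.e-04 -1.e+00]
[ 9.12196201e+01  2.05537725e+01  6.76740275e-01 -1.96697788e-03
 -7.01349824e+01 -1.65066357e+01]invalid input
```

```bash
python3 -m creep '[{"ax":4,"ay":0,"az":0,"tx":0,"ty":0.035,"tz":-0.031,"fingers":0.087},{"ax":8,"ay":0,"az":0,"tx":0,"ty":0.07,"tz":-0.062,"fingers":0.087},{"ax":12,"ay":0,"az":0,"tx":0,"ty":0.105,"tz":-0.093,"fingers":0.087},{"ax":16,"ay":0,"az":0,"tx":0,"ty":0.14,"tz":-0.124,"fingers":0.087},{"ax":19.7,"ay":0,"az":0,"tx":0,"ty":0.175,"tz":-0.155,"fingers":0.087}]'
python3 - <<'E'
from h import *
rel(.56,-.125,.2,55); print(r.get_state()['joints'])
E
```

```text
time_s: 0.9
tcp_pos: [0.2819, 0.4397, 0.2267]
eef_rot: [-74.5, 90.0, 70.3]
contact_force: [0.2, 0.7, 0.1]
gripper_width: 0.0873
shift [ 0.0265  0.3018 -0.5524] ybear -125.13 ax turn -0.13 tilt [ 2.e-04  5.e-04 -1.e+00]
[ 7.88868447e+01  6.08056224e+00 -1.84215754e+01  4.74089120e-03
 -6.54692050e+01 -2.40163483e+01]
```

```bash
python3 -m creep '[{"ax":0,"ay":0,"az":0,"tx":0,"ty":0.0215,"tz":-0.0395,"fingers":0.087},{"ax":0,"ay":0,"az":0,"tx":0,"ty":0.043,"tz":-0.079,"fingers":0.087},{"ax":0,"ay":0,"az":0,"tx":0,"ty":0.0645,"tz":-0.118,"fingers":0.087},{"ax":0,"ay":0,"az":0,"tx":0,"ty":0.086,"tz":-0.158,"fingers":0.087},{"ax":0,"ay":0,"az":0,"tx":0,"ty":0.108,"tz":-0.197,"fingers":0.087}]'; python3 -m creep '[{"ax":0,"ay":0,"az":0,"tx":0,"ty":0.0215,"tz":-0.0395,"fingers":0.06},{"ax":0,"ay":0,"az":0,"tx":0,"ty":0.043,"tz":-0.079,"fingers":0.05},{"ax":0,"ay":0,"az":0,"tx":0,"ty":0.0645,"tz":-0.118,"fingers":0.05},{"ax":0,"ay":0,"az":0,"tx":0,"ty":0.086,"tz":-0.158,"fingers":0.05},{"ax":0,"ay":0,"az":0,"tx":0,"ty":0.108,"tz":-0.197,"fingers":0.05}]'
python3 - <<'E'
from h import *
rel(.56,-.125,.2,55); print(r.get_state()['joints'])
E
```

```text
time_s: 1.4
tcp_pos: [0.3813, 0.2383, 0.227]
eef_rot: [-91.1, 89.9, 53.9]
contact_force: [1.3, 1.5, 0.3]
gripper_width: 0.0869
time_s: 1.9
tcp_pos: [0.4809, 0.0368, 0.2271]
eef_rot: [-121.1, 89.9, 23.9]
contact_force: [1.1, 1.0, -0.4]
gripper_width: 0.0534
shift [ 0.0271  0.0873 -0.1575] ybear -124.97 ax turn 0.03 tilt [ 1.1e-03  5.0e-04 -1.0e+00]
[ 2.78064051e+01  2.04550618e+00 -2.28199767e+01  5.14645554e-03
 -6.50655490e+01  2.72190330e+01]
```

```bash
python3 -m creep '[{"ax":0,"ay":0,"az":0,"tx":0,"ty":0.0215,"tz":-0.0395,"fingers":0.05},{"ax":0,"ay":0,"az":0,"tx":0,"ty":0.043,"tz":-0.079,"fingers":0.044},{"ax":0,"ay":0,"az":0,"tx":0,"ty":0.0645,"tz":-0.118,"fingers":0.044},{"ax":0,"ay":0,"az":0,"tx":0,"ty":0.087,"tz":-0.157,"fingers":0.044},{"ax":0,"ay":0,"az":0,"tx":0,"ty":0.087,"tz":-0.157,"fingers":0.044}]'
python3 - <<'E'
from h import *
rel(.56,-.125,.2,55); print(r.get_state()['joints'])
c=cap('wrist','w1.png');print(c['o'])
c=cap('top','t1.png');c=cap('scene','s1.png')
E
```

```text
time_s: 2.4
tcp_pos: [0.5603, -0.1269, 0.2258]
eef_rot: [81.8, 89.9, -133.5]
contact_force: [-1.0, 1.0, -1.0]
gripper_width: 0.0442
shift [ 0.0258 -0.0014  0.0013] ybear -125.23 ax turn -0.23 tilt [-9.e-04 -9.e-04 -1.e+00]
[ 6.77413445e+00  1.11899274e+01 -1.23676193e+01  5.16151751e-02
 -6.64993727e+01  4.79761802e+01]
[ 0.62827441 -0.176352    0.38332504]
```

View pics/w1.png

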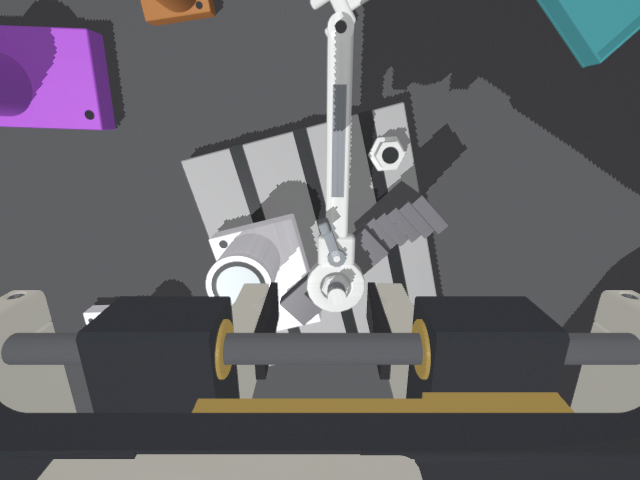

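Run:
```python
from h import *
c=cap('wrist')
for n,u,v,z in [('tab',323,227,.102),('pin',336,257,.088),('stem',337,281,.105),('head',336,288,.0885),('hole',341,27,.0835),('barrel',239,282,.111),('nut',390,155,.044)]:
    print(n,onz(c,u,v,z).round(4), pt(c,u,v).round(4))
cv2.imwrite('pics/w1c.png',cv2.resize(c['pixels'][180:320,260:420],None,fx=5,fy=4.25))
```

```text
tab [ 0.5595 -0.1259  0.102 ] [ 0.5406 -0.1128  0.0227]
pin [ 0.5264 -0.117   0.088 ] [ 0.5263 -0.117   0.0877]
stem [ 0.5133 -0.1083  0.105 ] [ 0.5105 -0.1068  0.0981]
head [ 0.5012 -0.0998  0.0885] [ 0.5079 -0.1037  0.1042]
hole [ 0.6757 -0.2238  0.0835] [ 0.6756 -0.2237  0.084 ]
barrel [ 0.5628 -0.0409  0.111 ] [ 0.5628 -0.0409  0.111 ]
nut [ 0.5674 -0.2088  0.044 ] [ 0.5673 -0.2088  0.0439]
```

View pics/w1c.png

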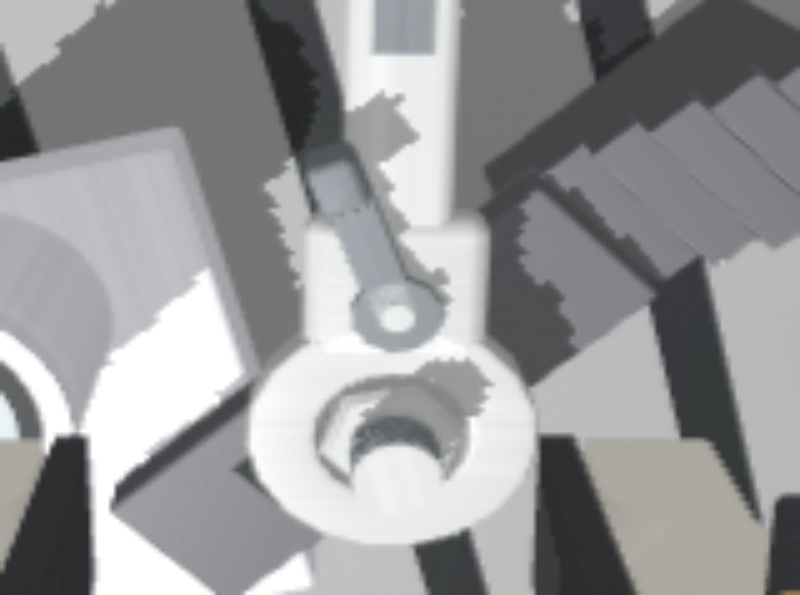

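Wrist view: the tab's top is at about (325,227), the pin at (336,257), the head at (336,288) and the handle hole at (341,27). These agree with the top view to within 3 mm: nut about (0.502,-0.100), tab about (0.560,-0.126), barrel 84 mm from the nut. The mount under the strap, with its barrel at (239,282), is confirmed as the larger white one. I'll push the tab with closed fingers from the barrel side.

```bash
python3 -m creep '[{"ax":0,"ay":0,"az":0,"tx":0,"ty":-0.015,"tz":0,"fingers":0},{"ax":0,"ay":0,"az":0,"tx":0,"ty":-0.03,"tz":0,"fingers":0},{"ax":0,"ay":0,"az":0,"tx":0.03,"ty":-0.03,"tz":0,"fingers":0},{"ax":0,"ay":0,"az":0,"tx":0.06,"ty":-0.03,"tz":0,"fingers":0},{"ax":0,"ay":0,"az":0,"tx":0.09,"ty":-0.03,"tz":0,"fingers":0}]' 10;  python3 -m creep '[{"ax":0,"ay":0,"az":0,"tx":0.02,"ty":0,"tz":0,"fingers":0},{"ax":0,"ay":0,"az":0,"tx":0.033,"ty":0,"tz":0,"fingers":0},{"ax":0,"ay":0,"az":0,"tx":0.042,"ty":0,"tz":0,"fingers":0},{"ax":0,"ay":0,"az":0,"tx":0.042,"ty":0,"tz":0,"fingers":0}]'
python3 - <<'E'
from h import *
rel(.56,-.1265,.093,55)
c=cap('wrist','w2.png'); cap('scene','s2.png')
E
```

```text
time_s: 3.1
tcp_pos: [0.577, -0.0961, 0.1361]
eef_rot: [-133.5, 89.9, 11.7]
contact_force: [0.9, -0.6, -0.2]
gripper_width: 0.0092
time_s: 3.5
tcp_pos: [0.5761, -0.0975, 0.0939]
eef_rot: [41.5, 89.9, -173.4]
contact_force: [0.1, -0.4, 0.3]
gripper_width: 0.0003
shift [ 0.0009  0.033  -0.0034] ybear -124.94 ax turn 0.06 tilt [-1.2e-03 -1.0e-04 -1.0e+00]
```

View pics/w2.png

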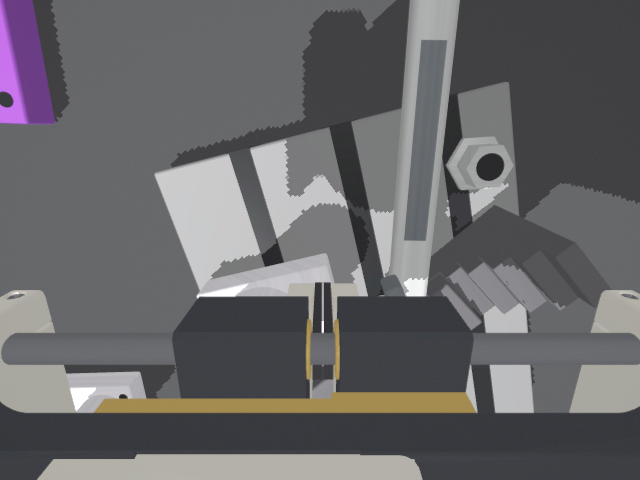

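The wrist picture shows the closed fingers at (322,285), just left of the tab at (392,287). Now I push.

```bash
python3 -m creep '[{"ax":0,"ay":0,"az":0,"tx":0.001,"ty":0.006,"tz":-0.002,"fingers":0},{"ax":0,"ay":0,"az":0,"tx":0.001,"ty":0.011,"tz":-0.003,"fingers":0},{"ax":0,"ay":0,"az":0,"tx":0.001,"ty":0.015,"tz":-0.003,"fingers":0},{"ax":0,"ay":0,"az":0,"tx":0.001,"ty":0.018,"tz":-0.003,"fingers":0}]'; python3 -m creep '[{"ax":0,"ay":0,"az":0,"tx":0,"ty":0.003,"tz":0,"fingers":0},{"ax":0,"ay":0,"az":0,"tx":0,"ty":0.006,"tz":0,"fingers":0}]';python3 - <<'E'
from h import *
rel(.56,-.1265,.093,55)
c=cap('wrist','w3.png'); c=cap('top'); cv2.imwrite('pics/t3.png',cv2.resize(c['pixels'][180:340,280:470],None,fx=4,fy=3.75))
c=cap('scene');cv2.imwrite('pics/s3.png',cv2.resize(c['pixels'][215:335,205:365],None,fx=5,fy=5))
E
```

```text
time_s: 4.0
tcp_pos: [0.5698, -0.1149, 0.0944]
eef_rot: [-138.9, 89.8, 6.1]
contact_force: [5.0, 1.4, 0.2]
gripper_width: 0.0006
time_s: 4.2
tcp_pos: [0.5643, -0.1199, 0.0936]
eef_rot: [42.0, 90.0, -173.0]
contact_force: [-0.5, -0.1, 0.4]
gripper_width: 0.0004
shift [ 0.0006  0.0079 -0.0002] ybear -125.0 ax turn -0.0 tilt [-7.e-04 -1.e-04 -1.e+00]
```

View pics/w3.png

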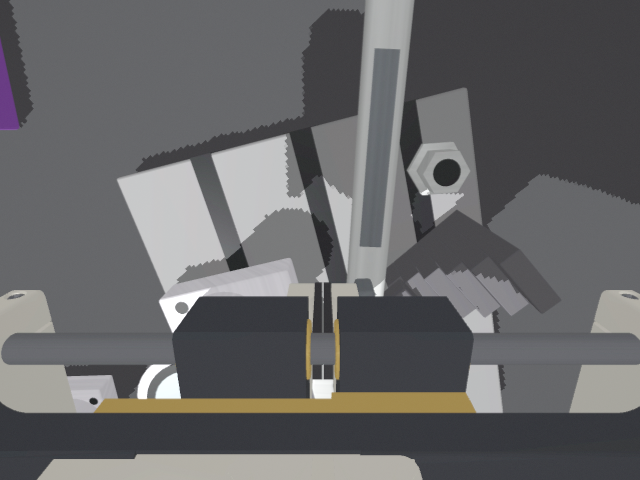

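View pics/s3.png

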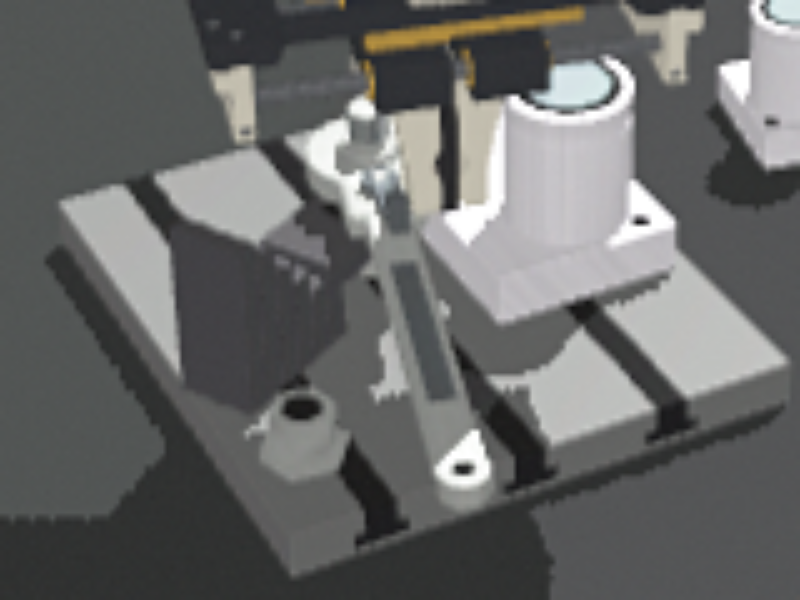

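The scene shows the lever at crop (390,200), almost along the handle, and the wrench has swung slightly clockwise. I keep pushing.

```bash
python3 -m creep '[{"ax":0,"ay":0,"az":0,"tx":0,"ty":0.004,"tz":0,"fingers":0},{"ax":0,"ay":0,"az":0,"tx":0,"ty":0.007,"tz":0,"fingers":0}]';python3 -m creep '[{"ax":0,"ay":0,"az":0,"tx":0,"ty":0.003,"tz":0,"fingers":0},{"ax":0,"ay":0,"az":0,"tx":0,"ty":0.005,"tz":0.0,"fingers":0}]';python3 - <<'E'
from h import *
rel(.56,-.1265,.093,55)
c=cap('wrist','w4.png')
c=cap('scene');cv2.imwrite('pics/s4.png',cv2.resize(c['pixels'][215:335,205:365],None,fx=5,fy=5))
E
```

```text
time_s: 4.55
tcp_pos: [0.5604, -0.1255, 0.0934]
eef_rot: [40.3, 90.0, -174.7]
contact_force: [0.1, -0.2, -0.5]
gripper_width: 0.0001
time_s: 4.75
tcp_pos: [0.5582, -0.1289, 0.0935]
eef_rot: [-93.7, 89.9, 51.3]
contact_force: [1.7, 5.4, -1.3]
gripper_width: 0.0002
shift [ 0.0005 -0.003  -0.    ] ybear -125.01 ax turn -0.01 tilt [ 8.e-04  1.e-03 -1.e+00]
```

View pics/w4.png

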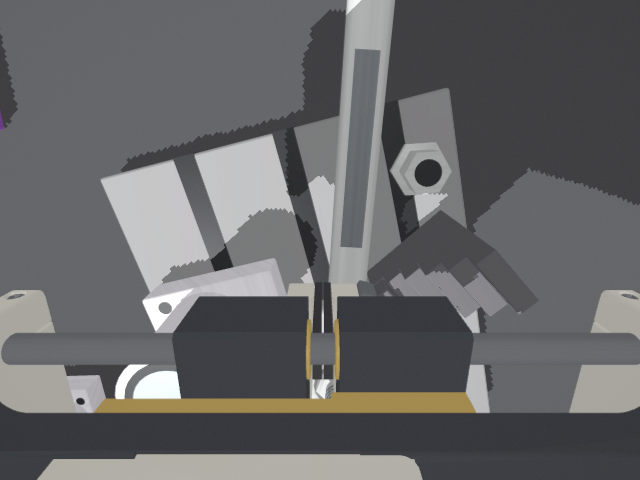

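View pics/s4.png

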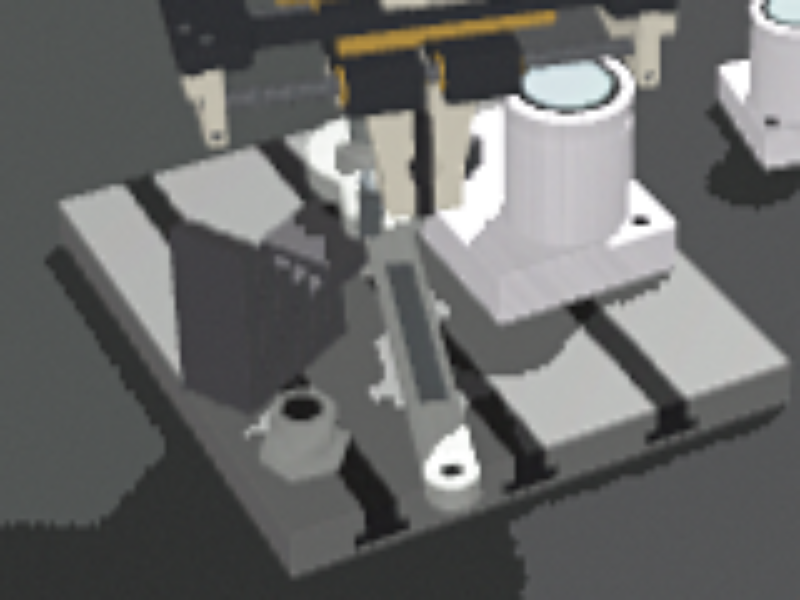

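The tab at wrist (365,288) is now right of the handle line at (350,285), which is the clockwise side. I'll back off, lift and check.

```bash
python3 -m creep '[{"ax":0,"ay":0,"az":0,"tx":0,"ty":-0.012,"tz":0,"fingers":0},{"ax":0,"ay":0,"az":0,"tx":-0.03,"ty":-0.012,"tz":0,"fingers":0},{"ax":0,"ay":0,"az":0,"tx":-0.06,"ty":0.0,"tz":-0.03,"fingers":0.02},{"ax":0,"ay":0,"az":0,"tx":-0.06,"ty":0.0,"tz":-0.075,"fingers":0.04},{"ax":0,"ay":0,"az":0,"tx":-0.06,"ty":0.0,"tz":-0.12,"fingers":0.04}]';python3 - <<'E'
from h import *
rel(.56,-.1265,.093,55)
c=cap('wrist','w5.png')
c=cap('top'); cv2.imwrite('pics/t5.png',cv2.resize(c['pixels'][180:340,280:470],None,fx=4,fy=3.75))
E
```

```text
time_s: 5.35
tcp_pos: [0.6584, -0.1988, 0.1558]
eef_rot: [-160.0, 89.8, -15.0]
contact_force: [1.1, 1.2, 0.5]
gripper_width: 0.0189
shift [ 0.0625 -0.0029  0.1223] ybear -124.92 ax turn 0.08 tilt [ 3.e-03 -8.e-04 -1.e+00]
```

View pics/w5.png

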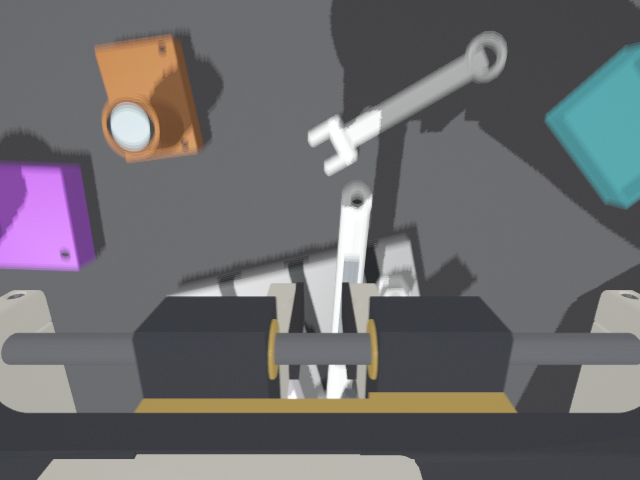

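View pics/t5.png

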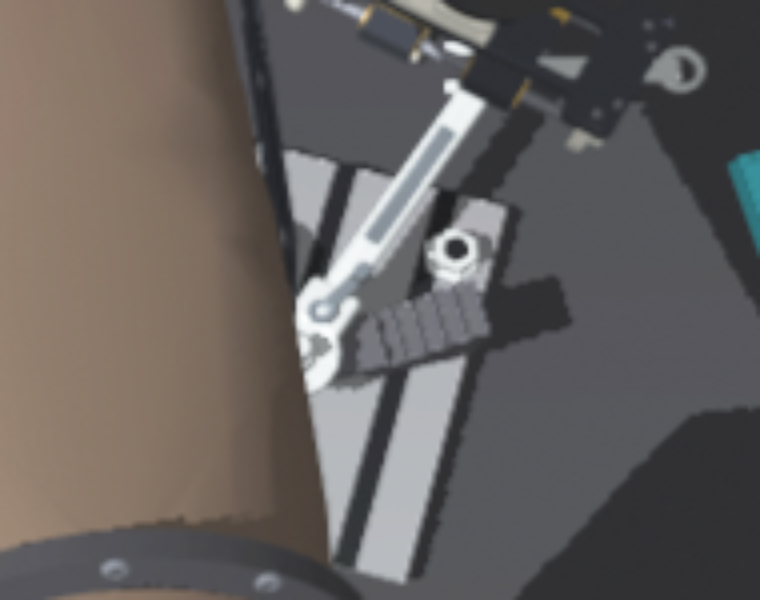

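The top crop shows the lever from pin (322,310) to tab (365,270), leaning clockwise of the handle line, so it is flipped. In the wrist view the handle runs between the open fingers, with its hole at (357,195).

```bash
cat >> h.py <<'E'
N=np.array([.502,-.0997])
def hole():
    c=cap('wrist'); return c
def plan(R,ang,z):
    """target on handle bearing ang deg at radius R"""
    a=np.radians(ang); rel(N[0]+R*np.cos(a),N[1]+R*np.sin(a),z,ang+90)
E
python3 - <<'E'
from h import *
c=cap('wrist'); cv2.imwrite('pics/w6.png',cv2.resize(c['pixels'][160:310,260:460],None,fx=4,fy=4))
p=onz(c,357,199,.0835); print(p,pt(c,345,240)); d=p[:2]-N; b=np.degrees(np.arctan2(d[1],d[0])); print(b,np.linalg.norm(d))
plan(.18,b,.067)
print(r.get_state()['joints'])
E
```

```text
[ 0.67660985 -0.2421385   0.0835    ] [ 0.65736221 -0.21982381  0.08242717]
-39.20594594138377 0.22533824940135
shift [0.0849 0.0206 0.0051] ybear -125.08 ax turn 4.12 tilt [-2.e-03 -6.e-04 -1.e+00]
[-6.47638053e-01  2.45951378e+01 -3.17422613e+00  4.17378228e-02
 -6.23439989e+01  5.55432233e+01]
```

View pics/w6.png

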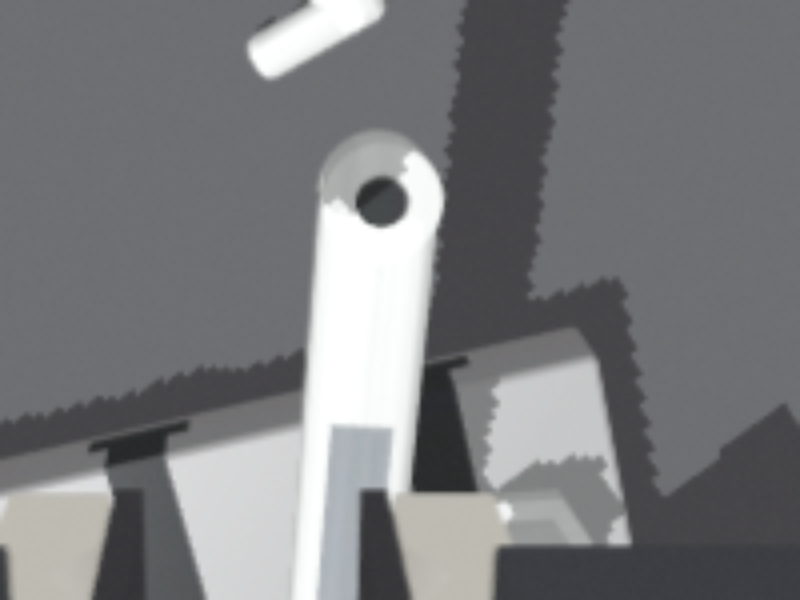

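Run:
```python
from h import *
c=cap('wrist')
for u,v in [(355.4,210.3),(350.6,255),(347.5,275)]:
  p=onz(c,u,v,.0835); d=p[:2]-N; b=np.degrees(np.arctan2(d[1],d[0])); print(p,b,np.linalg.norm(d))
plan(.18,-38.8,.067)
```

```text
[ 0.66887383 -0.23575971  0.0835    ] -39.19190454403339 0.21531167919363722
[ 0.64446773 -0.21571658  0.0835    ] -39.157160226620775 0.18373051062597542
[ 0.63325658 -0.20564899  0.0835    ] -38.91011795632034 0.16868158706269043
shift [0.0852 0.0194 0.0036] ybear -125.05 ax turn 3.75 tilt [-2.2e-03 -3.0e-04 -1.0e+00]
```

Three points give the handle bearing as -39.1°, with the hole at 215 mm. I'll descend astride it at radius 180 mm.

```bash
python3 -m creep '[{"ax":2,"ay":0,"az":0,"tx":0,"ty":0.010,"tz":0.002,"fingers":0.045},{"ax":4,"ay":0,"az":0,"tx":0.03,"ty":0.02,"tz":0.004,"fingers":0.045},{"ax":4,"ay":0,"az":0,"tx":0.06,"ty":0.02,"tz":0.004,"fingers":0.045},{"ax":4,"ay":0,"az":0,"tx":0.085,"ty":0.02,"tz":0.004,"fingers":0.045},{"ax":4,"ay":0,"az":0,"tx":0.085,"ty":0.02,"tz":0.004,"fingers":0.028}]' 10; python3 -m creep '[{"ax":0,"ay":0,"az":0,"tx":0,"ty":0,"tz":0,"fingers":0.028},{"ax":0,"ay":0,"az":0,"tx":0,"ty":0,"tz":0,"fingers":0.028}]'
python3 - <<'E'
from h import *
plan(.18,-39,.067)
c=cap('wrist','w7.png')
E
```

```text
time_s: 6.05
tcp_pos: [0.6381, -0.2116, 0.0656]
eef_rot: [30.4, 89.6, 171.3]
contact_force: [-0.9, -0.1, -0.4]
gripper_width: 0.041
time_s: 6.25
tcp_pos: [0.6426, -0.2123, 0.0708]
eef_rot: [-153.4, 89.8, -12.3]
contact_force: [0.1, -0.2, 0.1]
gripper_width: 0.0293
shift [0.0038 0.001  0.0001] ybear -128.97 ax turn 0.03 tilt [ 2.8e-03 -6.0e-04 -1.0e+00]
```

View pics/w7.png

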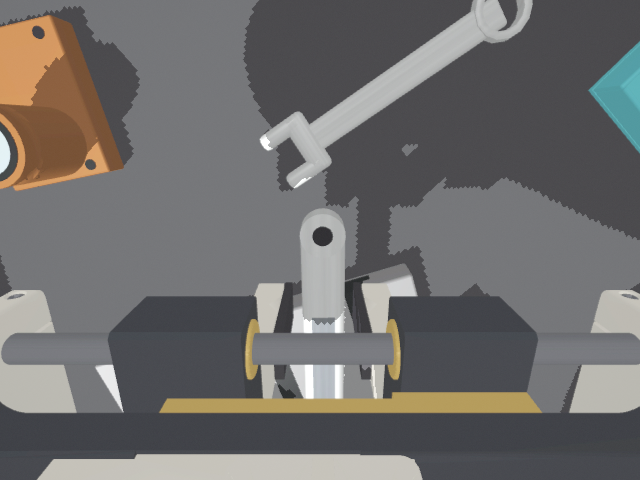

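The handle, with its hole at (322,236), is centred between the pads. First clockwise stroke of 17°, lowering 2 mm.

```bash
python3 -m creep '[{"ax":3.5,"ay":0,"az":0,"tx":0.001,"ty":0.011,"tz":0.0003,"fingers":0.027},{"ax":7,"ay":0,"az":0,"tx":0.002,"ty":0.022,"tz":0.0013,"fingers":0.027},{"ax":10.5,"ay":0,"az":0,"tx":0.002,"ty":0.033,"tz":0.003,"fingers":0.027},{"ax":14,"ay":0,"az":0,"tx":0.002,"ty":0.0435,"tz":0.0053,"fingers":0.027},{"ax":17,"ay":0,"az":0,"tx":0.002,"ty":0.0526,"tz":0.0079,"fingers":0.027}]'
python3 - <<'E'
from h import *
plan(.18,-56,.067)
print(r.get_state()['joints'])
E
```

```text
time_s: 6.8
tcp_pos: [0.6042, -0.2485, 0.0685]
eef_rot: [-129.7, 89.7, -5.8]
contact_force: [3.8, 0.3, -2.1]
gripper_width: 0.0271
shift [0.0015 0.0016 0.0005] ybear -146.12 ax turn -0.12 tilt [ 5.e-03 -5.e-04 -1.e+00]
[-5.27907189e+00  2.59659665e+01 -1.32482431e+01  3.73683323e-03
 -5.04951100e+01  3.91584883e+01]
```

```bash
python3 -m creep '[{"ax":-7,"ay":0,"az":0,"tx":0,"ty":-0.0219,"tz":0.0013,"fingers":0.027},{"ax":-14,"ay":0,"az":0,"tx":0,"ty":-0.0435,"tz":0.0053,"fingers":0.027},{"ax":-21,"ay":0,"az":0,"tx":0,"ty":-0.0645,"tz":0.012,"fingers":0.027},{"ax":-28,"ay":0,"az":0,"tx":0,"ty":-0.0845,"tz":0.0211,"fingers":0.027},{"ax":-35,"ay":0,"az":0,"tx":0,"ty":-0.1032,"tz":0.0326,"fingers":0.027}]'
python3 - <<'E'
from h import *
plan(.18,-21,.067)
E
python3 -m creep '[{"ax":-7,"ay":0,"az":0,"tx":0,"ty":-0.0219,"tz":0.0013,"fingers":0.027},{"ax":-14,"ay":0,"az":0,"tx":0,"ty":-0.0435,"tz":0.0053,"fingers":0.027},{"ax":-21,"ay":0,"az":0,"tx":0,"ty":-0.0645,"tz":0.012,"fingers":0.027},{"ax":-28,"ay":0,"az":0,"tx":0,"ty":-0.0845,"tz":0.0211,"fingers":0.027},{"ax":-35,"ay":0,"az":0,"tx":0,"ty":-0.1032,"tz":0.0326,"fingers":0.027}]'
python3 - <<'E'
from h import *
plan(.18,14,.067)
print(r.get_state()['joints'])
c=cap('wrist','w8.png')
E
```

```text
time_s: 7.3
tcp_pos: [0.6702, -0.1634, 0.0681]
eef_rot: [159.5, 89.9, -41.2]
contact_force: [-1.4, -0.8, 0.9]
gripper_width: 0.0272
shift [ 0.0011  0.0008 -0.0002] ybear -110.73 ax turn 0.27 tilt [ 7.e-04 -6.e-04 -1.e+00]
time_s: 7.8
tcp_pos: [0.6763, -0.0552, 0.0679]
eef_rot: [125.8, 89.9, -39.9]
contact_force: [-2.4, -3.6, 0.8]
gripper_width: 0.0269
shift [ 0.0009  0.001  -0.0001] ybear -75.71 ax turn 0.29 tilt [ 8.e-04 -6.e-04 -1.e+00]
[ 1.17818032e+01  2.81332293e+01 -9.56491754e+00  5.58248159e-02
 -5.22669836e+01  9.24719280e+01]
```

View pics/w8.png

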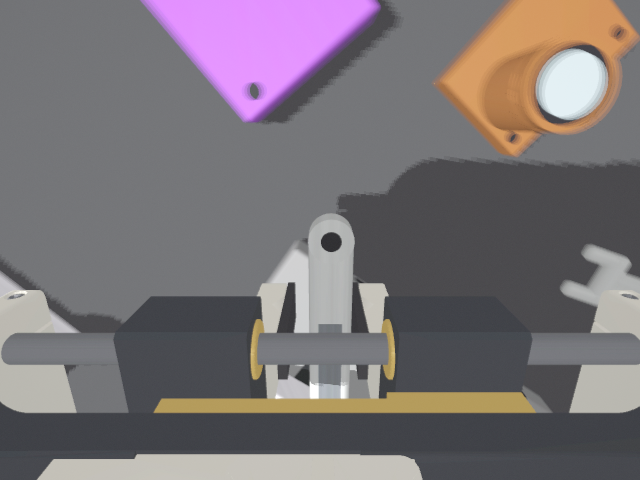

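The handle follows (hole at (331,241)). Next, the clockwise working stroke.

```bash
for i in 1 ; do python3 -m creep '[{"ax":4.5,"ay":0,"az":0,"tx":0,"ty":0.0141,"tz":0.0006,"fingers":0.027},{"ax":9,"ay":0,"az":0,"tx":0,"ty":0.0282,"tz":0.0022,"fingers":0.027},{"ax":13.5,"ay":0,"az":0,"tx":0,"ty":0.042,"tz":0.005,"fingers":0.027},{"ax":18,"ay":0,"az":0,"tx":0,"ty":0.0556,"tz":0.0088,"fingers":0.027},{"ax":22.5,"ay":0,"az":0,"tx":0,"ty":0.0689,"tz":0.0137,"fingers":0.027}]'; done
python3 -m creep '[{"ax":4.5,"ay":0,"az":0,"tx":0,"ty":0.0141,"tz":0.0006,"fingers":0.027},{"ax":9,"ay":0,"az":0,"tx":0,"ty":0.0282,"tz":0.0022,"fingers":0.027},{"ax":13.5,"ay":0,"az":0,"tx":0,"ty":0.042,"tz":0.005,"fingers":0.027},{"ax":18,"ay":0,"az":0,"tx":0,"ty":0.0556,"tz":0.0088,"fingers":0.027},{"ax":22.5,"ay":0,"az":0,"tx":0,"ty":0.0689,"tz":0.0137,"fingers":0.027}]'
python3 - <<'E'
from h import *
plan(.18,-31,.067)
c=cap('wrist','w9.png')
c=cap('top'); cv2.imwrite('pics/t9.png',cv2.resize(c['pixels'][180:340,280:470],None,fx=4,fy=3.75))
E
```

```text
time_s: 8.35
tcp_pos: [0.6816, -0.1252, 0.0683]
eef_rot: [-160.2, 89.7, 11.1]
contact_force: [3.6, 4.0, -2.5]
gripper_width: 0.0267
time_s: 8.85
tcp_pos: [0.6583, -0.1917, 0.0685]
eef_rot: [-147.8, 89.7, 1.0]
contact_force: [4.0, 3.1, -1.7]
gripper_width: 0.0269
shift [0.0015 0.0016 0.0014] ybear -121.17 ax turn -0.17 tilt [ 5.6e-03  1.0e-04 -1.0e+00]
```

View pics/t9.png

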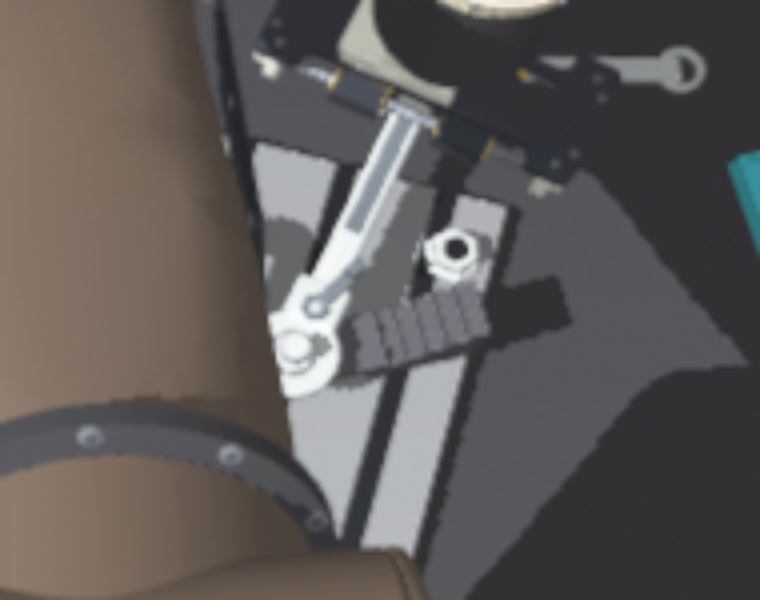

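The lever (tab at crop (352,270)) is clearly on the clockwise side, and the driving force is about 5 N. I'll finish this stroke and return.

```bash
python3 -m creep '[{"ax":5,"ay":0,"az":0,"tx":0,"ty":0.0157,"tz":0.0007,"fingers":0.027},{"ax":10,"ay":0,"az":0,"tx":0,"ty":0.0313,"tz":0.0027,"fingers":0.027},{"ax":15,"ay":0,"az":0,"tx":0,"ty":0.0466,"tz":0.0061,"fingers":0.027},{"ax":20,"ay":0,"az":0,"tx":0,"ty":0.0616,"tz":0.0109,"fingers":0.027},{"ax":25.5,"ay":0,"az":0,"tx":0,"ty":0.0775,"tz":0.0175,"fingers":0.027}]'
python3 -m creep '[{"ax":-7,"ay":0,"az":0,"tx":0,"ty":-0.0219,"tz":0.0013,"fingers":0.027},{"ax":-14,"ay":0,"az":0,"tx":0,"ty":-0.0435,"tz":0.0053,"fingers":0.027},{"ax":-21,"ay":0,"az":0,"tx":0,"ty":-0.0645,"tz":0.012,"fingers":0.027},{"ax":-28,"ay":0,"az":0,"tx":0,"ty":-0.0845,"tz":0.0211,"fingers":0.027},{"ax":-35,"ay":0,"az":0,"tx":0,"ty":-0.1032,"tz":0.0326,"fingers":0.027}]'
python3 -m creep '[{"ax":-7,"ay":0,"az":0,"tx":0,"ty":-0.0219,"tz":0.0013,"fingers":0.027},{"ax":-14,"ay":0,"az":0,"tx":0,"ty":-0.0435,"tz":0.0053,"fingers":0.027},{"ax":-21,"ay":0,"az":0,"tx":0,"ty":-0.0645,"tz":0.012,"fingers":0.027},{"ax":-28,"ay":0,"az":0,"tx":0,"ty":-0.0845,"tz":0.0211,"fingers":0.027},{"ax":-35,"ay":0,"az":0,"tx":0,"ty":-0.1032,"tz":0.0326,"fingers":0.027}]'
python3 - <<'E'
from h import *
plan(.18,14,.067)
E
```

```text
time_s: 9.45
tcp_pos: [0.6033, -0.2491, 0.0681]
eef_rot: [-132.9, 89.7, -9.4]
contact_force: [3.6, 0.8, -1.2]
gripper_width: 0.0271
time_s: 9.95
tcp_pos: [0.6692, -0.1645, 0.0674]
eef_rot: [64.1, 89.9, -137.0]
contact_force: [-2.1, -2.2, 0.9]
gripper_width: 0.0269
time_s: 10.45
tcp_pos: [0.6761, -0.0564, 0.0671]
eef_rot: [30.7, 89.9, -135.3]
contact_force: [-2.2, -4.6, 0.4]
gripper_width: 0.027
shift [ 0.0001 -0.0001 -0.0006] ybear -76.07 ax turn -0.07 tilt [-0.001 -0.001 -1.   ]
```

```bash
python3 -m creep '[{"ax":4.5,"ay":0,"az":0,"tx":0,"ty":0.0141,"tz":0.0006,"fingers":0.027},{"ax":9,"ay":0,"az":0,"tx":0,"ty":0.0282,"tz":0.0022,"fingers":0.027},{"ax":13.5,"ay":0,"az":0,"tx":0,"ty":0.042,"tz":0.005,"fingers":0.027},{"ax":18,"ay":0,"az":0,"tx":0,"ty":0.0556,"tz":0.0088,"fingers":0.027},{"ax":22.5,"ay":0,"az":0,"tx":0,"ty":0.0689,"tz":0.0137,"fingers":0.027}]'
python3 -m creep '[{"ax":4,"ay":0,"az":0,"tx":0,"ty":0.0126,"tz":0.0004,"fingers":0.027},{"ax":8,"ay":0,"az":0,"tx":0,"ty":0.0251,"tz":0.0018,"fingers":0.027},{"ax":12,"ay":0,"az":0,"tx":0,"ty":0.0374,"tz":0.0039,"fingers":0.027}]'
python3 -m creep '[{"ax":3,"ay":0,"az":0,"tx":0,"ty":0.0094,"tz":0.0002,"fingers":0.027},{"ax":6,"ay":0,"az":0,"tx":0,"ty":0.0188,"tz":0.001,"fingers":0.027}]'
```

```text
time_s: 10.95
tcp_pos: [0.6807, -0.1263, 0.0675]
eef_rot: [-154.9, 89.8, 16.1]
contact_force: [3.2, 3.4, -1.7]
gripper_width: 0.0268
time_s: 11.25
tcp_pos: [0.6713, -0.1628, 0.0676]
eef_rot: [-150.8, 89.8, 8.2]
contact_force: [3.1, 2.4, -1.4]
gripper_width: 0.0269
time_s: 11.45
tcp_pos: [0.6637, -0.1801, 0.0677]
eef_rot: [-148.5, 89.8, 4.5]
contact_force: [4.2, 2.5, -1.9]
gripper_width: 0.027
```

```bash
python3 -m creep '[{"ax":3,"ay":0,"az":0,"tx":0,"ty":0.0094,"tz":0.0002,"fingers":0.027},{"ax":6,"ay":0,"az":0,"tx":0,"ty":0.0188,"tz":0.001,"fingers":0.027}]'
```

```text
time_s: 11.65
tcp_pos: [0.6545, -0.1964, 0.0678]
eef_rot: [-145.7, 89.8, 1.3]
contact_force: [5.1, 2.6, -0.6]
gripper_width: 0.0268
```

```bash
python3 -m creep '[{"ax":3,"ay":0,"az":0,"tx":0,"ty":0.0094,"tz":0.0002,"fingers":0.027},{"ax":6,"ay":0,"az":0,"tx":0,"ty":0.0188,"tz":0.001,"fingers":0.027}]'
```

```text
time_s: 11.85
tcp_pos: [0.6435, -0.2118, 0.0679]
eef_rot: [-143.2, 89.8, -2.1]
contact_force: [3.8, 1.4, -2.1]
gripper_width: 0.027
```

```bash
python3 -m creep '[{"ax":3,"ay":0,"az":0,"tx":0,"ty":0.0094,"tz":0.0002,"fingers":0.027},{"ax":6,"ay":0,"az":0,"tx":0,"ty":0.0188,"tz":0.001,"fingers":0.027}]'
python3 - <<'E'
from h import *
plan(.18,-44,.067)
E
```

```text
time_s: 12.05
tcp_pos: [0.631, -0.2258, 0.0679]
eef_rot: [-139.8, 89.8, -4.7]
contact_force: [4.5, 1.5, -1.4]
gripper_width: 0.0272
shift [ 0.0009 -0.0011  0.0004] ybear -134.94 ax turn -0.94 tilt [ 4.3e-03 -4.0e-04 -1.0e+00]
```

```bash
python3 -m creep '[{"ax":3,"ay":0,"az":0,"tx":0,"ty":0.0094,"tz":0.0002,"fingers":0.027},{"ax":6,"ay":0,"az":0,"tx":0,"ty":0.0188,"tz":0.001,"fingers":0.027}]';python3 -m creep '[{"ax":3,"ay":0,"az":0,"tx":0,"ty":0.0094,"tz":0.0002,"fingers":0.027},{"ax":5.5,"ay":0,"az":0,"tx":0,"ty":0.0173,"tz":0.0008,"fingers":0.027}]'
```

```text
time_s: 12.25
tcp_pos: [0.6171, -0.2386, 0.068]
eef_rot: [-136.5, 89.7, -7.5]
contact_force: [4.3, 0.7, -1.6]
gripper_width: 0.0273
time_s: 12.45
tcp_pos: [0.603, -0.249, 0.068]
eef_rot: [-132.7, 89.7, -9.1]
contact_force: [3.6, -0.2, -1.7]
gripper_width: 0.0273
```

```bash
python3 -m creep '[{"ax":-7,"ay":0,"az":0,"tx":0,"ty":-0.0219,"tz":0.0013,"fingers":0.027},{"ax":-14,"ay":0,"az":0,"tx":0,"ty":-0.0435,"tz":0.0053,"fingers":0.027},{"ax":-21,"ay":0,"az":0,"tx":0,"ty":-0.0645,"tz":0.012,"fingers":0.027},{"ax":-28,"ay":0,"az":0,"tx":0,"ty":-0.0845,"tz":0.0211,"fingers":0.027},{"ax":-35,"ay":0,"az":0,"tx":0,"ty":-0.1032,"tz":0.0326,"fingers":0.027}]'
python3 -m creep '[{"ax":-7,"ay":0,"az":0,"tx":0,"ty":-0.0219,"tz":0.0013,"fingers":0.027},{"ax":-14,"ay":0,"az":0,"tx":0,"ty":-0.0435,"tz":0.0053,"fingers":0.027},{"ax":-21,"ay":0,"az":0,"tx":0,"ty":-0.0645,"tz":0.012,"fingers":0.027},{"ax":-28,"ay":0,"az":0,"tx":0,"ty":-0.0845,"tz":0.0211,"fingers":0.027},{"ax":-35,"ay":0,"az":0,"tx":0,"ty":-0.1032,"tz":0.0326,"fingers":0.027}]'
python3 - <<'E'
from h import *
plan(.18,14,.067)
E
```

```text
time_s: 12.95
tcp_pos: [0.6691, -0.1645, 0.0674]
eef_rot: [67.2, 89.9, -133.9]
contact_force: [-1.6, -0.6, 0.5]
gripper_width: 0.0269
time_s: 13.45
tcp_pos: [0.676, -0.0563, 0.0671]
eef_rot: [31.1, 89.9, -135.0]
contact_force: [-1.3, -3.5, 0.4]
gripper_width: 0.0269
shift [ 0.0001 -0.     -0.0006] ybear -76.07 ax turn -0.07 tilt [-9.e-04 -9.e-04 -1.e+00]
```

```bash
python3 -m creep '[{"ax":4,"ay":0,"az":0,"tx":0,"ty":0.0126,"tz":0.0004,"fingers":0.027},{"ax":8,"ay":0,"az":0,"tx":0,"ty":0.0251,"tz":0.0018,"fingers":0.027},{"ax":12,"ay":0,"az":0,"tx":0,"ty":0.0374,"tz":0.0039,"fingers":0.027}]'
```

```text
time_s: 13.75
tcp_pos: [0.6821, -0.0932, 0.0675]
eef_rot: [-167.1, 89.9, 14.4]
contact_force: [1.0, 1.8, -0.6]
gripper_width: 0.0269
```

```bash
python3 -m creep '[{"ax":3,"ay":0,"az":0,"tx":0,"ty":0.0094,"tz":0.0002,"fingers":0.027},{"ax":6,"ay":0,"az":0,"tx":0,"ty":0.0188,"tz":0.001,"fingers":0.027}]'
```

```text
time_s: 13.95
tcp_pos: [0.6821, -0.1121, 0.0675]
eef_rot: [-156.8, 89.9, 18.8]
contact_force: [1.9, 3.8, -1.6]
gripper_width: 0.0271
```

```bash
python3 -m creep '[{"ax":3,"ay":0,"az":0,"tx":0,"ty":0.0094,"tz":0.0002,"fingers":0.027},{"ax":6,"ay":0,"az":0,"tx":0,"ty":0.0188,"tz":0.001,"fingers":0.027}]'
```

```text
time_s: 14.15
tcp_pos: [0.6799, -0.1307, 0.0675]
eef_rot: [-154.9, 89.8, 14.6]
contact_force: [2.6, 3.5, -1.9]
gripper_width: 0.0268
```

```bash
python3 -m creep '[{"ax":3,"ay":0,"az":0,"tx":0,"ty":0.0094,"tz":0.0002,"fingers":0.027},{"ax":6,"ay":0,"az":0,"tx":0,"ty":0.0188,"tz":0.001,"fingers":0.027}]'
```

```text
time_s: 14.35
tcp_pos: [0.6757, -0.149, 0.0676]
eef_rot: [-153.3, 89.8, 10.3]
contact_force: [3.7, 2.5, -1.1]
gripper_width: 0.0275
```

```bash
python3 -m creep '[{"ax":3,"ay":0,"az":0,"tx":0,"ty":0.0094,"tz":0.0002,"fingers":0.027},{"ax":6,"ay":0,"az":0,"tx":0,"ty":0.0188,"tz":0.001,"fingers":0.027}]'
```

```text
time_s: 14.55
tcp_pos: [0.6695, -0.1669, 0.0677]
eef_rot: [-151.0, 89.8, 6.5]
contact_force: [4.3, 3.2, -1.1]
gripper_width: 0.0269
```

```bash
python3 -m creep '[{"ax":3,"ay":0,"az":0,"tx":0,"ty":0.0094,"tz":0.0002,"fingers":0.027},{"ax":6,"ay":0,"az":0,"tx":0,"ty":0.0188,"tz":0.001,"fingers":0.027}]'
```

```text
time_s: 14.75
tcp_pos: [0.6622, -0.1833, 0.0677]
eef_rot: [-140.1, 89.7, 11.5]
contact_force: [7.5, 8.7, -2.8]
gripper_width: 0.0273
```

```bash
python3 -m creep '[{"ax":3,"ay":0,"az":0,"tx":0,"ty":0.0094,"tz":0.0002,"fingers":0.027},{"ax":6,"ay":0,"az":0,"tx":0,"ty":0.0188,"tz":0.001,"fingers":0.027}]'
```

```text
time_s: 14.95
tcp_pos: [0.654, -0.1977, 0.0676]
eef_rot: [-127.9, 89.5, 17.7]
contact_force: [13.0, 15.7, -6.7]
gripper_width: 0.0271
```

```bash
python3 -m creep '[{"ax":3,"ay":0,"az":0,"tx":0,"ty":0.0094,"tz":0.0002,"fingers":0.027},{"ax":6,"ay":0,"az":0,"tx":0,"ty":0.0188,"tz":0.001,"fingers":0.027}]'
```

```text
time_s: 15.15
tcp_pos: [0.6421, -0.2115, 0.0674]
eef_rot: [-113.3, 89.6, 26.4]
contact_force: [7.1, 19.0, -1.8]
gripper_width: 0.0533
```

```bash
python3 -m creep '[{"ax":3,"ay":0,"az":0,"tx":0,"ty":0.0094,"tz":0.0002,"fingers":0.027},{"ax":6,"ay":0,"az":0,"tx":0,"ty":0.0188,"tz":0.001,"fingers":0.027}]'
```

```text
time_s: 15.35
tcp_pos: [0.6279, -0.2244, 0.0673]
eef_rot: [-91.4, 89.6, 42.2]
contact_force: [5.0, 23.9, 0.6]
gripper_width: 0.0767
```

```bash
python3 -m creep '[{"ax":3,"ay":0,"az":0,"tx":0,"ty":0.0094,"tz":0.0002,"fingers":0.027},{"ax":6,"ay":0,"az":0,"tx":0,"ty":0.0188,"tz":0.001,"fingers":0.027}]'
python3 - <<'E'
from h import *
plan(.18,-52,.067)
c=cap('top'); cv2.imwrite('pics/t10.png',cv2.resize(c['pixels'][180:340,280:470],None,fx=4,fy=3.75))
E
```

```text
time_s: 15.55
tcp_pos: [0.6136, -0.2359, 0.0673]
eef_rot: [-81.7, 89.6, 45.9]
contact_force: [6.3, 29.0, -0.9]
gripper_width: 0.0875
shift [ 0.0003  0.0041 -0.004 ] ybear -142.31 ax turn -0.31 tilt [ 0.0048  0.0049 -1.    ]
```

View pics/t10.png

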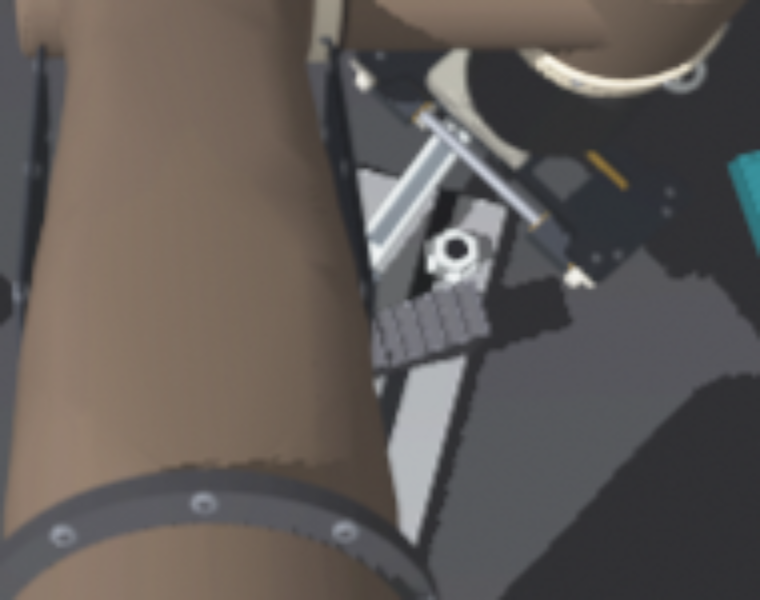

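My batched calls ran past the stop. Force rose sharply from about −31° (20 N, then 29 N, within limits) and the handle forced the gripper open, so the nut has come up hard. I'll back off and centre.

```bash
python3 -m creep '[{"ax":-3,"ay":0,"az":0,"tx":0,"ty":-0.01,"tz":0.0003,"fingers":0.087},{"ax":-6,"ay":0,"az":0,"tx":0,"ty":-0.02,"tz":0.001,"fingers":0.087},{"ax":-9,"ay":0,"az":0,"tx":0,"ty":-0.029,"tz":0.002,"fingers":0.087}]'
python3 - <<'E'
from h import *
c=cap('wrist','w11.png')
plan(.18,-43,.067)
E
```

```text
time_s: 15.9
tcp_pos: [0.6336, -0.2203, 0.0674]
eef_rot: [-91.9, 89.9, 45.0]
contact_force: [-0.6, 0.3, 0.1]
gripper_width: 0.0873
shift [ 0.0004  0.0025 -0.0011] ybear -132.95 ax turn 0.05 tilt [ 1.2e-03  4.0e-04 -1.0e+00]
```

View pics/w11.png

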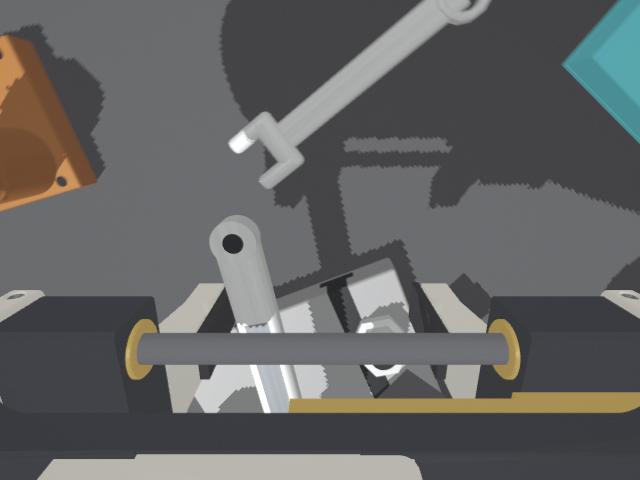

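Run:
```python
from h import *
c=cap('wrist')
for u,v in [(232,243),(249,300)]:
  p=onz(c,u,v,.0835); d=p[:2]-N; b=np.degrees(np.arctan2(d[1],d[0])); print(p,b,np.linalg.norm(d))
plan(.18,b,.067)
c=cap('top'); cv2.imwrite('pics/t11.png',cv2.resize(c['pixels'][180:340,280:470],None,fx=4,fy=3.75))
```

```text
[ 0.68623862 -0.21733919  0.0835    ] -32.55885726599877 0.21859287958963713
[ 0.66269969 -0.20296687  0.0835    ] -32.72511441582996 0.19101947080303963
shift [ 0.0004 -0.03    0.0018] ybear -133.17 ax turn -10.45 tilt [ 1.4e-03  7.0e-04 -1.0e+00]
```

The handle is at bearing -32.6°. I'll regrip centred, go back about one tooth (20°), then make a check stroke to confirm it comes up hard again.

```bash
python3 -m creep '[{"ax":-4,"ay":0,"az":0,"tx":0,"ty":-0.01,"tz":0,"fingers":0.087},{"ax":-8,"ay":0,"az":0,"tx":0,"ty":-0.02,"tz":0.001,"fingers":0.06},{"ax":-10.5,"ay":0,"az":0,"tx":0,"ty":-0.03,"tz":0.0018,"fingers":0.035},{"ax":-10.5,"ay":0,"az":0,"tx":0,"ty":-0.03,"tz":0.0018,"fingers":0.027},{"ax":-10.5,"ay":0,"az":0,"tx":0,"ty":-0.03,"tz":0.0018,"fingers":0.027}]' 20
python3 -m creep '[{"ax":-5,"ay":0,"az":0,"tx":0,"ty":-0.0157,"tz":0.0007,"fingers":0.027},{"ax":-10,"ay":0,"az":0,"tx":0,"ty":-0.0313,"tz":0.0027,"fingers":0.027},{"ax":-15,"ay":0,"az":0,"tx":0,"ty":-0.0466,"tz":0.0061,"fingers":0.027},{"ax":-20,"ay":0,"az":0,"tx":0,"ty":-0.0616,"tz":0.0109,"fingers":0.027},{"ax":-25,"ay":0,"az":0,"tx":0,"ty":-0.0761,"tz":0.0169,"fingers":0.027}]'
python3 - <<'E'
from h import *
c=cap('wrist','w12.png')
plan(.18,-8,.067)
E
```

```text
time_s: 16.55
tcp_pos: [0.6521, -0.1992, 0.067]
eef_rot: [-177.0, 90.0, -30.0]
contact_force: [-0.3, -0.3, -0.4]
gripper_width: 0.0605
time_s: 17.05
tcp_pos: [0.6796, -0.127, 0.0669]
eef_rot: [135.6, 89.9, -52.2]
contact_force: [0.4, -3.9, -0.6]
gripper_width: 0.0278
shift [-0.0001 -0.     -0.0003] ybear -97.49 ax turn 0.51 tilt [ 8.e-04 -2.e-04 -1.e+00]
```

View pics/w12.png

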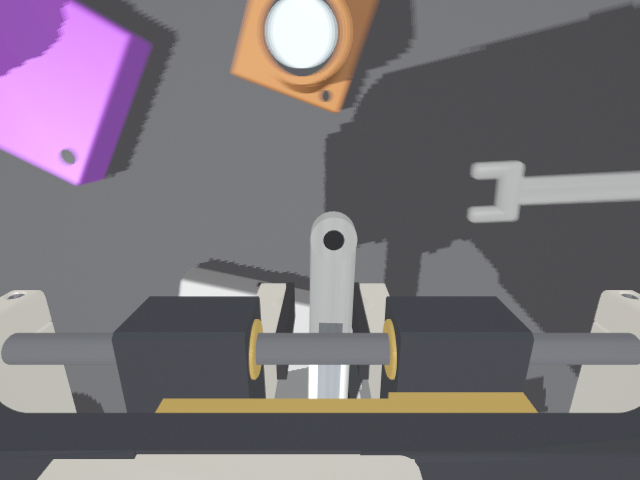

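The handle (hole at (333,240)) is at about -7.5°. Now the check stroke, one call at a time.

```bash
python3 -m creep '[{"ax":4,"ay":0,"az":0,"tx":0,"ty":0.0126,"tz":0.0004,"fingers":0.027},{"ax":8,"ay":0,"az":0,"tx":0,"ty":0.0251,"tz":0.0018,"fingers":0.027},{"ax":12,"ay":0,"az":0,"tx":0,"ty":0.0374,"tz":0.0039,"fingers":0.027}]'
```

```text
time_s: 17.4
tcp_pos: [0.6704, -0.1633, 0.0669]
eef_rot: [-141.2, 89.9, 18.6]
contact_force: [0.2, 1.3, -0.3]
gripper_width: 0.0269
```

```bash
python3 -m creep '[{"ax":3,"ay":0,"az":0,"tx":0,"ty":0.0094,"tz":0.0002,"fingers":0.027},{"ax":6,"ay":0,"az":0,"tx":0,"ty":0.0188,"tz":0.001,"fingers":0.027}]'
```

```text
time_s: 17.6
tcp_pos: [0.6633, -0.1802, 0.0668]
eef_rot: [-121.4, 89.9, 32.3]
contact_force: [3.5, 8.6, -1.0]
gripper_width: 0.0273
```

```bash
python3 -m creep '[{"ax":1.5,"ay":0,"az":0,"tx":0,"ty":0.0047,"tz":0.0001,"fingers":0.027},{"ax":3,"ay":0,"az":0,"tx":0,"ty":0.0094,"tz":0.0002,"fingers":0.027}]';python3 - <<'E'
from h import *
plan(.18,-29,.067)
E
```

```text
time_s: 17.8
tcp_pos: [0.6596, -0.1873, 0.0668]
eef_rot: [-113.1, 89.8, 37.7]
contact_force: [3.7, 11.7, -2.9]
gripper_width: 0.0271
shift [-0.0002 -0.0002  0.0003] ybear -119.19 ax turn -0.19 tilt [ 0.0029  0.0023 -1.    ]
```

```bash
python3 -m creep '[{"ax":1.5,"ay":0,"az":0,"tx":0,"ty":0.0047,"tz":0.0001,"fingers":0.027},{"ax":3,"ay":0,"az":0,"tx":0,"ty":0.0094,"tz":0.0002,"fingers":0.027}]'
```

```text
time_s: 18.0
tcp_pos: [0.6555, -0.1943, 0.0667]
eef_rot: [-110.4, 89.7, 37.4]
contact_force: [5.7, 16.4, -2.7]
gripper_width: 0.027
```

It comes up hard again (9, then 12, then 17 N within about 15 mm), so the nut is tight. I'll ease off, open, lift away and look.

```bash
python3 -m creep '[{"ax":1.5,"ay":0,"az":0,"tx":0,"ty":0.0047,"tz":0.0001,"fingers":0.027},{"ax":0,"ay":0,"az":0,"tx":0,"ty":0,"tz":0,"fingers":0.035},{"ax":-1,"ay":0,"az":0,"tx":0,"ty":-0.004,"tz":0,"fingers":0.055},{"ax":-1,"ay":0,"az":0,"tx":0,"ty":-0.004,"tz":0,"fingers":0.055},{"ax":-1,"ay":0,"az":0,"tx":0,"ty":-0.004,"tz":0,"fingers":0.055}]';  python3 -m creep '[{"ax":0,"ay":0,"az":0,"tx":0,"ty":0,"tz":0,"fingers":0.06},{"ax":0,"ay":0,"az":0,"tx":-0.03,"ty":0,"tz":0,"fingers":0.06},{"ax":0,"ay":0,"az":0,"tx":-0.07,"ty":0,"tz":0,"fingers":0.06},{"ax":0,"ay":0,"az":0,"tx":-0.11,"ty":0,"tz":0.03,"fingers":0.06},{"ax":0,"ay":0,"az":0,"tx":-0.14,"ty":0,"tz":0.07,"fingers":0.06}]'; python3 -m creep '[{"ax":0,"ay":0,"az":0,"tx":0,"ty":0,"tz":0.02,"fingers":0.06},{"ax":0,"ay":0,"az":0,"tx":0,"ty":0,"tz":0.02,"fingers":0.06}]'
python3 - <<'E'
from h import *
c=cap('wrist','w13.png')
c=cap('scene');cv2.imwrite('pics/s13.png',c['pixels'])
E
```

```text
time_s: 18.5
tcp_pos: [0.6554, -0.1925, 0.0667]
eef_rot: [-37.6, 89.9, 111.3]
contact_force: [-0.9, 4.2, 1.6]
gripper_width: 0.0523
time_s: 19.0
tcp_pos: [0.5964, -0.1583, 0.2085]
eef_rot: [178.4, 89.9, -32.8]
contact_force: [-0.3, 0.8, 1.1]
gripper_width: 0.0601
time_s: 19.2
tcp_pos: [0.5772, -0.1466, 0.2089]
eef_rot: [-141.0, 89.8, 8.0]
contact_force: [1.1, -0.0, 0.3]
gripper_width: 0.0599
```

View pics/w13.png

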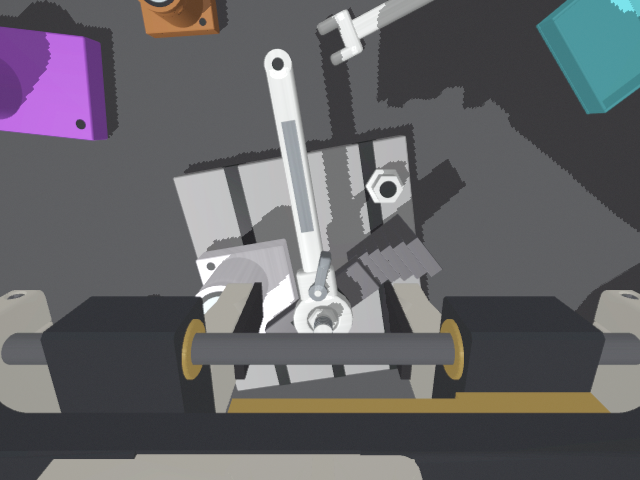

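View pics/s13.png

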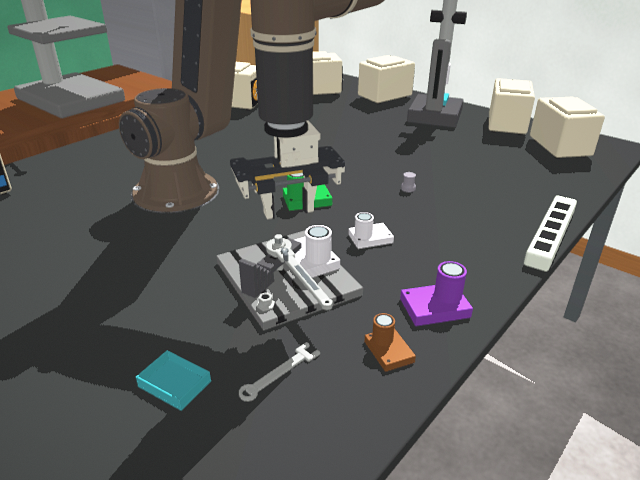

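Run:
```python
from h import *
c=cap('wrist')
h=onz(c,278,64,.0835); n=N
d=h[:2]-n; b=np.degrees(np.arctan2(d[1],d[0])); print(h,b,np.linalg.norm(d))
p=onz(c,318,293,.088);t=onz(c,324,263,.102); e=(t-p)[:2]; print(p,t,np.linalg.norm(e),np.degrees(np.arctan2(e[1],e[0]))-b)
print('nut',onz(c,388,189,.044))
c=cap('scene'); cv2.imwrite('pics/s14.png',cv2.resize(c['pixels'][215:335,205:365],None,fx=5,fy=5,interpolation=cv2.INTER_CUBIC))
for n,a,z in [('barrel',(318.6,231.4),.111)]: print(onz(c,*a,z))
```

```text
[ 0.70230093 -0.18562882  0.0835    ] -23.21926561570039 0.21795463887353075
[ 0.53191326 -0.11635751  0.088     ] [ 0.55822623 -0.13816181  0.102     ] 0.03417308658830215 -16.427649135073143
nut [ 0.57048781 -0.21430998  0.044     ]
[ 0.56267348 -0.03963142  0.111     ]
```

View pics/s14.png

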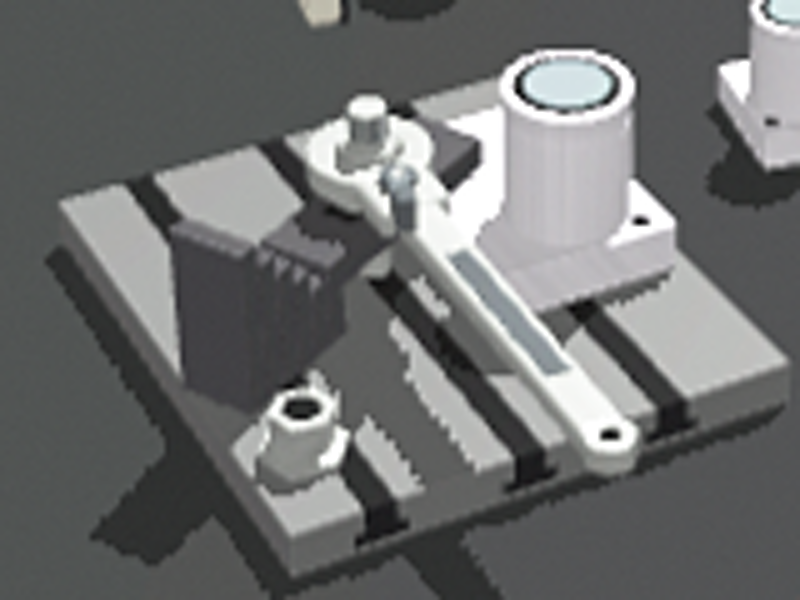

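Final pictures: the handle is at -23°, the lever leans 16° to the clockwise side (pawl about 0.63 rad), and the barrel is unmoved. The spare nut, tray, loupe and spanner stand where they were, and the robot is clear. Handing in.

Run:
```python
from h import *
print(order.close_job(), r.get_state()['time_s'], r.get_state()['contact_force'])
```

```text
the job is handed in; nothing more can be done
the job is handed in; nothing more can be done
```

I flipped the lever to tighten with closed fingers pushing from the barrel side. I then worked the handle with the fingers loosely either side of it: a short first stroke, two full ones and a fourth that came up hard. The job was handed in at about 19.5 s, and no verdict was reported.

**Nut tight:** on the fourth stroke the force rose from the usual 5 N or so to about 29 N. A separate check stroke came up hard again, going from 9 to 17 N within about 15 mm of travel. I could not measure the strap force itself, so tightness is inferred from these handle forces.

**Lever and surroundings:** the last pictures put the lever on the tighten side, at about 0.63 rad. The mount's barrel was within about 1 mm of its starting place, and the robot was clear of everything. The tray, loupe and spanner looked unmoved. The last fix on the spare nut read 3 to 6 mm off earlier ones, which I put down to measurement error.

**What went less cleanly:**
- On the fourth stroke I had sent several moves at once, so they ran past the stop and the handle forced the gripper open. Forces stayed well under the limits, and I regripped.
- After release the handle rested at −23°, about 8° or more back from where I had pushed it. I took this as spring-back in the ratchet.

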